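# Butt the stray display riser against its neighbour

## Robot

A 7-joint arm with a two-finger parallel gripper is mounted at the origin on the work surface. World frame = base frame: x ahead of the robot, y to its left, z up, the work surface at z = 0. Lengths are in m, angles in rad, forces in N, time in s.
With the tool pointing down it reaches from about 0.35 to 0.9 m from the base axis. Payload 19.9 kg.
Tool frame: the origin (TCP) lies midway between the tips of the shut fingers; the grasp point (between the pads) lies 19 mm behind it; x points along the fingers, z is the direction in which the jaws open and shut, and the axes are right-handed (so a half turn about x gives the same grasp; the last joint's range is limited). The gripper opens to 94 mm and grips with 3 to 60 N. Pads are 16 mm wide; open, the fingers measure 119 mm over their backs; the gripper's body (75 mm by 177 mm) begins 78 mm behind the grasp point.
Start: joints at [-1.331, 0.417, -0.01, 1.614, 0.005, 1.111, -0.053], TCP at [0.173, 0.601, 0.181] pointing down, gripper open.
Joint ranges: [-2.81, 2.81], [-0.39, 2.02], [-1.27, 1.25], [0.06, 2.57], [-1.19, 4.33], [0.19, 2], [-2.82, 2.82]. Speed limits (rad/s): [1.89, 1.89, 2.39, 2.39, 3.01, 3.01, 3.01].

## Interface

Orientations are given as a unit quaternion [w, x, y, z].
In Python, from cell import manip, grip, solve_ik, vision, monitor gives the robot as it stands. Calls block until the motion is done:
- manip.reach(position, orientation): joint-space move of the TCP to a pose.
- manip.line_to(position, rot=None, vel=0.15, until_force=None): straight line of the TCP; rot=None keeps the orientation; vel is the mean speed in m/s. With until_force (N) it stops when the force on the tool has changed by that much, and returns True; else False.
- manip.move_j(angles): joint-space move.
- grip(opening, force=None): finger opening in m; force is the grip in N (None keeps the last); returns when the fingers have stopped.
- manip.hold(seconds).
- solve_ik(position, orientation): joint angles nearest the present ones, or None.
- vision.read_camera(name): name is "side" or "top"; returns a dict with "image" (384x512x3 uint8, red, green, blue), "fx", "fy", "cx", "cy" (pixels), "rvec" (rotation vector, rad) and "tvec" (3), from world to camera coordinates, as OpenCV has them. Camera axes: x right, y down, z forward; pixel columns grow to the right and rows downward; lengths in m; the calibration is good to about 2 mm. A picture is of the moment at which its call begins. There is no depth.
A pose or a line that the arm cannot do raises manip.MotionError and nothing moves.
- manip.close_job(): hands the job in, once; it reports no verdict.
Readings, each from a call of its own:
- monitor.read_time_s(): time.
- monitor.read_q(): joint angles.
- monitor.read_joint_vel(): joint speeds.
- monitor.read_joint_efforts(): joint torques, N m.
- monitor.read_ee_pos(): TCP position.
- monitor.read_orientation(): TCP orientation.
- monitor.read_contact_force(): force on the tool from outside, world axes, zero at the start.
- monitor.read_ft_torque(): the same for the moment, N m.
- monitor.read_finger_gap(): finger opening in m.
Only numpy, scipy, OpenCV 4.12 (cv2) and the standard library are available. Lean on these libraries where they do the work, as an engineer would, in place of code of your own. Each camera call takes 0.05 s, during which the arm holds its last target. There are 200 camera calls.

## Task

Two plywood display risers stand on the shop's shelf: the wider one is screwed down, the narrower one is loose and has strayed. Bring the loose riser flush up against an end of the fixed one, so that no gap is left and the two front rails make one straight line, and let go. Keep the small bottle standing on it throughout, and do not disturb the other goods.

Things in the scene. Friction and masses are not known exactly. Their poses are not given: they have to be found in the camera images.
- riser: The loose plywood riser: a tread board 150 (x, depth) by 120 (y, width) by 24 mm high, with a rail 12 mm thick along its whole front (-x) edge, which rises to 74 mm above the shelf (50 mm above the tread). About 0.35 kg (may differ by a third), lies free on the shelf; sliding it takes about 3 to 7 N. Origin: centre of the underside; x to the back, away from the rail; y along the rail; z up.
- riser_mid (a point): Centre of the loose riser's tread board, 12 mm above its underside; axes as riser.
- riser_rail (a point): Point on the loose riser's front rail to grip: half-way along it and in the middle of its 12 mm thickness, 62 mm above the underside (12 mm below the rail's top edge), 69 mm in front (-x) of the riser's centre; axes as riser.
- fixed_riser: The fixed plywood riser, screwed to the shelf: same profile (150 deep, tread 24 high, front rail 12 thick and 74 high) but 160 mm wide (y), with four screw heads in the tread. It is the loose riser's neighbour. Origin: centre of the underside; x to the back, away from the rail; y along the rail; z up. It stands either to the left or to the right of the loose riser; either end may be butted against.
- tonic_mid (a point): Centre of the small amber bottle with a black cap that stands free on the loose riser's tread, behind the rail: 38 mm diameter, 70 mm high, 70 g; z up along the bottle.
- candle_center (a point): Centre of the round metal candle tin standing free on the fixed riser: 56 mm diameter, 45 mm high. Bystander.
- jar_mid (a point): Centre of the glass jar standing free on the fixed riser: 50 mm diameter, 60 mm high. Bystander.
- diffuser_mid (a point): Reed diffuser bottle (amber glass, thin black reeds) standing free on the shelf: 64 mm diameter, 100 mm high, reeds to 177 mm; point on its axis 50 mm up. Bystander.
There are look-alikes about, which are no part of the job. Leave any pink or yellow look-alike of the part that bears tonic_mid alone.

How it is judged:
By the outcome, as a careful person would: the job done as asked, in the order asked, and still so for the second after the job is handed in, with the robot touching nothing.
It also fails if it takes over 38 s, if anything falls off the work surface, if the arm or the gripper's body presses on something with over 40 N, if the wrist force passes 120 N, or if a joint passes its speed limit or range.

## Working session

There is one attempt and no reset: what is moved stays moved. The work goes in short steps, each a Python script; the robot and the scene stay as the last script left them, time stands still between calls to the robot, and variables do not carry over. Pictures are saved under pics/ and viewed, about 8 in all and at most 12, crops included, and the job is handed in when it is done.

```bash
mkdir -p pics; ls; python3 - <<'E'
from cell import vision,monitor
import cv2
for n in("top","side"):
    c=vision.read_camera(n); cv2.imwrite(f"pics/{n}0.png",cv2.resize(c["image"][:,:,::-1],(800,600),interpolation=cv2.INTER_CUBIC))
    print(n,c["fx"],c["cx"],c["cy"],c["rvec"],c["tvec"])
print(monitor.read_time_s(),monitor.read_orientation())
E
```

```text
pics
top 431.12785862360903 262.7315379044006 192.93257773823822 [ 2.14229185 -2.18700183  0.11222225] [-0.0499741   0.63700175  0.91425892]
side 355.4166419901442 260.62326556309534 198.156726096545 [ 2.462345   -0.14666769  0.05060891] [-0.63734764  0.02722116  0.90869598]
0.1 [ 0.56476199 -0.42536951  0.56531455  0.42488132]
```

View pics/top0.png

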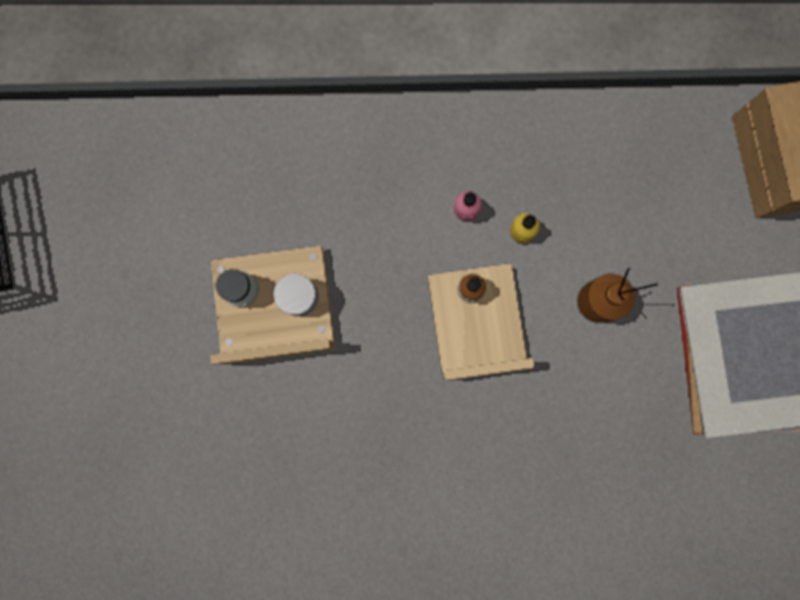

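View pics/side0.png

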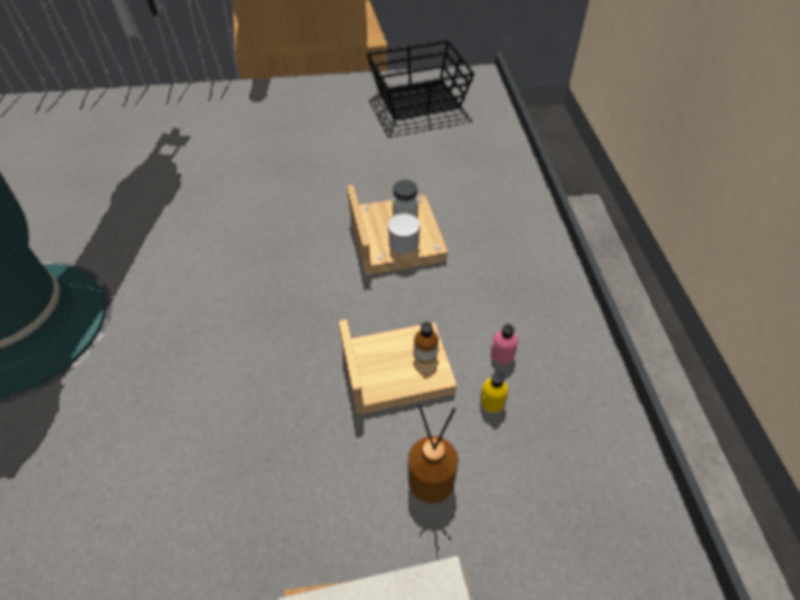

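The top view shows the fixed riser (screws, jar, tin) at about (270,305), the loose riser with the amber bottle at (480,320), and the diffuser at (607,298). The rails face down, towards the robot. The side view agrees. Next I'll zoom in on the corners.

```bash
python3 - <<'E'
import cv2,numpy as np
from cell import vision
t=vision.read_camera("top")["image"][:,:,::-1]; s=vision.read_camera("side")["image"][:,:,::-1]
cv2.imwrite("pics/t.png",t)
def crop(im,x,y,w,h,k): return cv2.resize(im[y:y+h,x:x+w],None,fx=k,fy=k,interpolation=cv2.INTER_CUBIC)
o=np.vstack([np.hstack([crop(t,130,150,100,90,4),crop(t,262,160,100,90,4)]),np.hstack([crop(s,212,110,80,48,5),crop(s,212,200,80,48,5)])])
o=np.clip(o.astype(float)*1.4,0,255); print(o.shape)
cv2.imwrite("pics/z.png",o[:600])
E
```

```text
(600, 800, 3)[ WARN:0@0.654] global loadsave.cpp:1063 imwrite_ Unsupported depth image for selected encoder is fallbacked to CV_8U.
```

View pics/z.png

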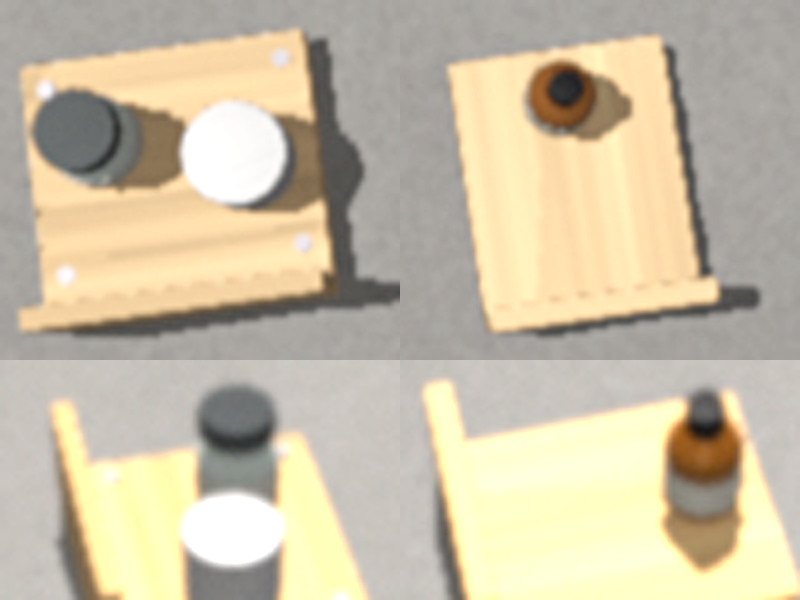

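Corners are clear in both top crops: the fixed tread's back edge runs (20,70)–(302,30) and its rail front (20,330)–(325,293). The loose tread's back edge runs (448,65)–(660,38) and its rail front (491,332)–(717,298). Next I'll fit poses to these.

```bash
cat > h.py <<'E'
import cv2,numpy as np
from scipy.optimize import least_squares
from scipy.spatial.transform import Rotation as R
from cell import vision
def model(w):
    h=w/2  # back L, back R (tread top), rail top front L, R, rail top back R ; L=+y
    return np.array([[.075,h,.024],[.075,-h,.024],[-.075,h,.074],[-.075,-h,.074],[-.063,-h,.074],[-.063,h,.074]])
def fit(pix,idx,w,c):
    K=np.array([[c["fx"],0,c["cx"]],[0,c["fy"],c["cy"]],[0,0,1]])
    M=model(w)[idx]
    def f(p):
        a,b=np.cos(p[2]),np.sin(p[2])
        W=M@np.array([[a,-b,0],[b,a,0],[0,0,1]]).T+[p[0],p[1],0]
        return (cv2.projectPoints(W,np.array(c["rvec"]),np.array(c["tvec"]),K,None)[0][:,0]-pix).ravel()
    r=least_squares(f,[.6,0,0]); return r.x,r.fun.reshape(-1,2)
def ray(px,z,c):
    Rm=R.from_rotvec(c["rvec"]).as_matrix(); o=-Rm.T@np.array(c["tvec"])
    d=Rm.T@np.array([(px[0]-c["cx"])/c["fx"],(px[1]-c["cy"])/c["fy"],1]); return o+d*(z-o[2])/d[2]
def crop2pix(p,off,k): return np.array(off)+(np.array(p,float)+.5)/k-.5
E
python3 - <<'E'
from h import *
c=vision.read_camera("top"); np.set_printoptions(precision=4,suppress=True)
F=fit(crop2pix([(20,70),(302,30),(20,330),(325,293),(20,310)],(130,150),4),[0,1,2,3,5],.16,c)
L=fit(crop2pix(np.array([(448,65),(660,38),(491,332),(717,298),(716,278)])-[400,0],(262,160),4),[0,1,2,3,4],.12,c)
print(*F,*L,sep="\n")
print("tonic",ray(crop2pix((566-400,86),(262,160),4),.094,c),"diff",ray((607*.64,298*.64),.1,c))
E
```

```text
[0.6369 0.1347 0.1143]
[[-0.0192 -0.5262]
 [ 0.3382 -0.0404]
 [ 0.1748  0.7657]
 [-0.058  -0.3075]
 [-0.4149  0.0555]]
[ 0.6077 -0.1565  0.1194]
[[-0.0968 -0.16  ]
 [ 0.0563 -0.851 ]
 [-0.1171  0.2681]
 [ 0.4085  0.6895]
 [-0.2546 -0.0345]]
tonic [ 0.6522 -0.1471  0.094 ] diff [ 0.6279 -0.3203  0.1   ]
```

```bash
cat >> h.py <<'E'
def quat(yaw,flip):
    z=np.array([np.cos(yaw),np.sin(yaw),0])*(-1 if flip else 1); x=np.array([0,0,-1.]); y=np.cross(z,x)
    return np.roll(R.from_matrix(np.c_[x,y,z]).as_quat(),1).tolist()
def rail(p,z,off=0): # TCP at mid rail for riser pose p
    return [p[0]-.069*np.cos(p[2])-off*np.sin(p[2]),p[1]-.069*np.sin(p[2])+off*np.cos(p[2]),z]
E
python3 - <<'E'
from h import *
from cell import manip,grip,solve_ik,monitor
L=np.array([0.6077,-0.1565,0.1194]); T=np.array([.6529,-.0043,.1143])
q0=np.array(monitor.read_q()); best=None
for fl in(0,1):
    a=solve_ik(rail(L,.22),quat(L[2],fl)); b=solve_ik(rail(T,.043),quat(T[2],fl))
    print(fl,a,b)
    if a is not None and b is not None:
        d=np.abs(np.array(a)-q0).max()
        if best is None or d<best[0]: best=(d,fl)
fl=best[1]; print("flip",fl)
p=monitor.read_ee_pos()
manip.line_to([p[0],p[1],.25])
manip.reach(rail(L,.22),quat(L[2],fl))
grip(.05,30)
manip.line_to(rail(L,.10),vel=.15)
c=vision.read_camera("side")["image"][:,:,::-1]
cv2.imwrite("pics/a.png",cv2.resize(c[150:350,150:350],(600,600),interpolation=cv2.INTER_CUBIC))
print(monitor.read_time_s(),monitor.read_ee_pos())
E
```

```text
0 [-0.53750101  0.42131745  1.02225349  1.74748162 -0.38512186  1.19143392
  0.7116259 ] [-0.48141951  0.58261264  0.59435772  1.8420306  -0.42411788  0.84610107
  0.43752897]
1 [-0.57464036  0.45056457  1.08691196  1.74831444 -0.42564096  1.20427289
 -2.39341359] [-0.78152739  0.81007002  1.07994897  1.85065177 -0.84373499  1.02559981
 -2.36971029]
flip 0
5.6667 [ 0.53971922 -0.16493891  0.1008873 ]
```

View pics/a.png

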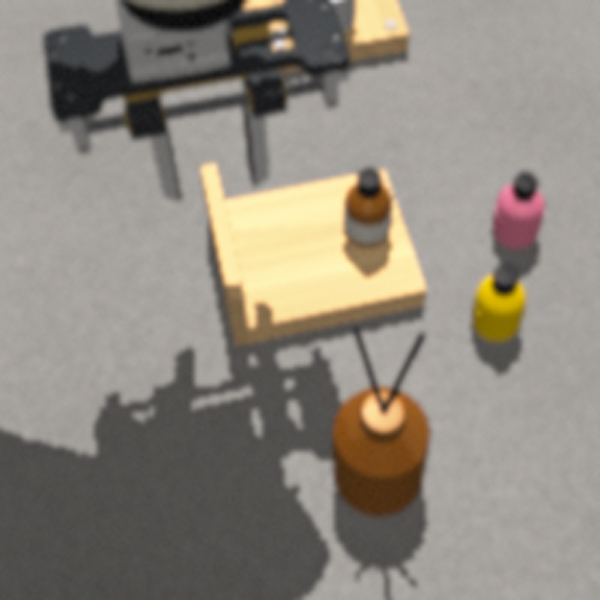

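Fingers straddle the rail plane, left and right of the rail in the side view, and the bottle is clear. Next: descend, grip, and slide to a pre-contact pose.

```bash
python3 - <<'E'
from h import *
from cell import manip,grip,monitor
np.set_printoptions(precision=4,suppress=True)
L=np.array([0.6077,-0.1565,0.1194]); F=np.array([.6369,.1347,.1143])
manip.line_to(rail(L,.043),vel=.1,until_force=10)
grip(0,30); print("gap",monitor.read_finger_gap(),monitor.read_ee_pos())
A=L+.07*np.array([-np.sin(L[2]),np.cos(L[2]),0])
P=np.array([F[0]+.152*np.sin(F[2]),F[1]-.152*np.cos(F[2]),F[2]])
manip.line_to(rail(A,.043),vel=.05)
manip.line_to(rail(P,.043),rot=quat(P[2],0),vel=.05)
print(monitor.read_time_s(),monitor.read_ee_pos(),rail(P,.043),monitor.read_contact_force())
o=[]
for n,(x,y,w,h) in dict(top=(160,130,160,120),side=(200,100,133,100)).items():
    c=vision.read_camera(n)["image"][:,:,::-1]
    if n=="top": cv2.imwrite("pics/b.png",cv2.resize(c[y:y+h,x:x+w],(800,600),interpolation=cv2.INTER_CUBIC))
    else: cv2.imwrite("pics/bs.png",cv2.resize(c[y:y+h,x:x+w],(798,600),interpolation=cv2.INTER_CUBIC))
E
```

```text
gap 0.011380242564326246 [ 0.5392 -0.1647  0.0431]
10.5583 [ 0.5853 -0.025   0.043 ] [np.float64(0.5856860295773118), np.float64(-0.02417771786359478), 0.043] [-3.0284 -3.3892  7.8175]
```

View pics/b.png

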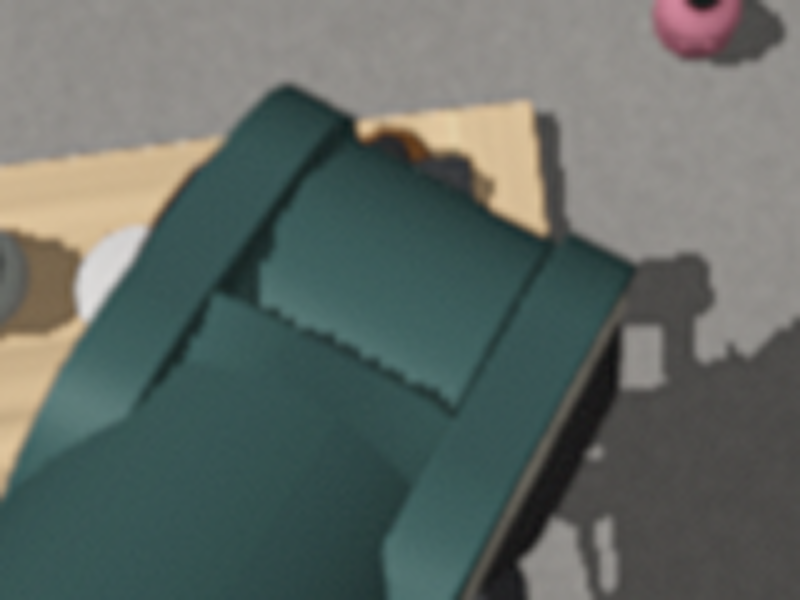

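View pics/bs.png

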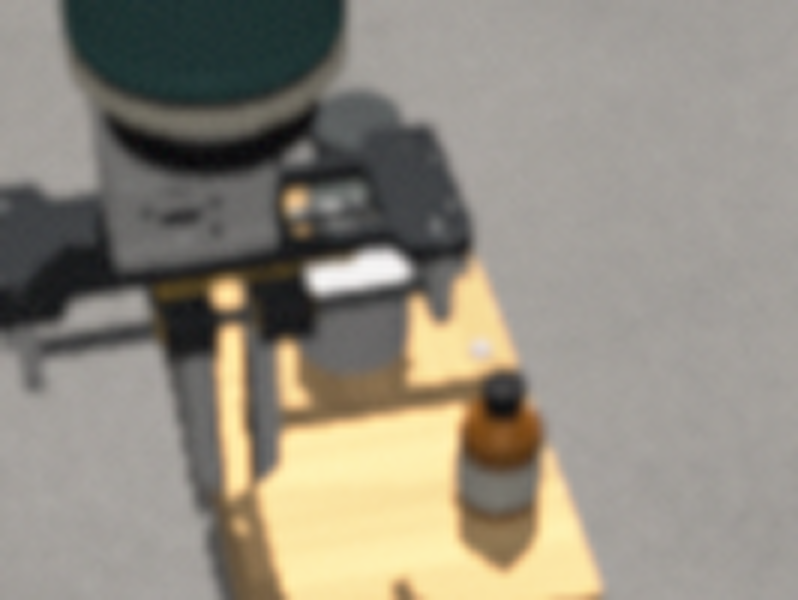

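Gap to the fixed riser is the dark line at about (380,405) in the side view. The bottle is upright and the edges look aligned. Now pushing to contact.

```bash
python3 - <<'E'
from h import *
from cell import manip,grip,monitor
np.set_printoptions(precision=4,suppress=True)
F=np.array([.6369,.1347,.1143]); d=np.array([-np.sin(F[2]),np.cos(F[2]),0])
P=np.array([F[0]+.152*np.sin(F[2]),F[1]-.152*np.cos(F[2]),F[2]])
p0=np.array(monitor.read_ee_pos())
s=manip.line_to((np.array(rail(P,.043))+d*.022).tolist(),vel=.03,until_force=15)
p1=np.array(monitor.read_ee_pos())
print(s,(p1-p0)@d,p1,monitor.read_contact_force(),monitor.read_ft_torque(),monitor.read_time_s())
c=vision.read_camera("side")["image"][:,:,::-1]
cv2.imwrite("pics/c.png",cv2.resize(c[110:230,210:330],(600,600),interpolation=cv2.INTER_CUBIC))
E
```

```text
True 0.013951942232160536 [ 0.5844 -0.011   0.0431] [ 2.4621 -4.4151  0.0419] [-1.003  -0.4599 -0.0548] 11.1917
```

View pics/c.png

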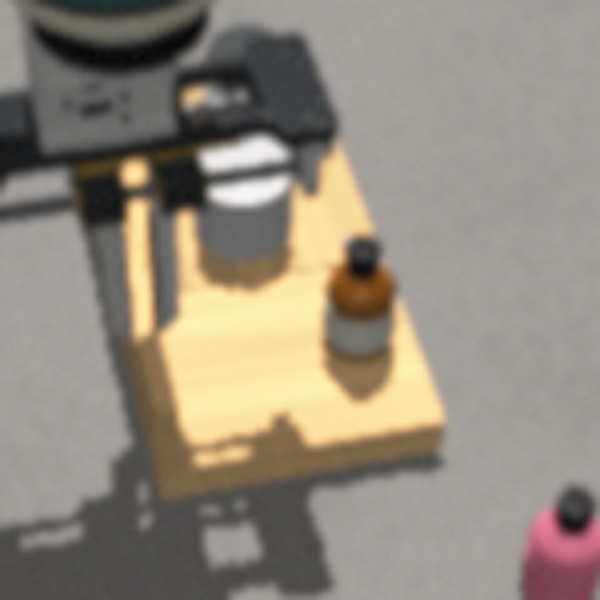

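Contact was reached after 14 mm, with no visible gap. Releasing, retreating and checking.

```bash
python3 - <<'E'
from h import *
from cell import manip,grip,monitor
grip(.04)
p=np.array(monitor.read_ee_pos())
manip.line_to([p[0],p[1],.2],vel=.15)
manip.line_to([.40,-.25,.25],vel=.3)
print(monitor.read_time_s())
t=vision.read_camera("top")["image"][:,:,::-1]; s=vision.read_camera("side")["image"][:,:,::-1]
cv2.imwrite("pics/d.png",cv2.resize(t[145:245,125:285],(800,500),interpolation=cv2.INTER_CUBIC))
cv2.imwrite("pics/ds.png",cv2.resize(s[105:205,215:315],(600,600),interpolation=cv2.INTER_CUBIC))
E
```

```text
14.2333
```

View pics/d.png

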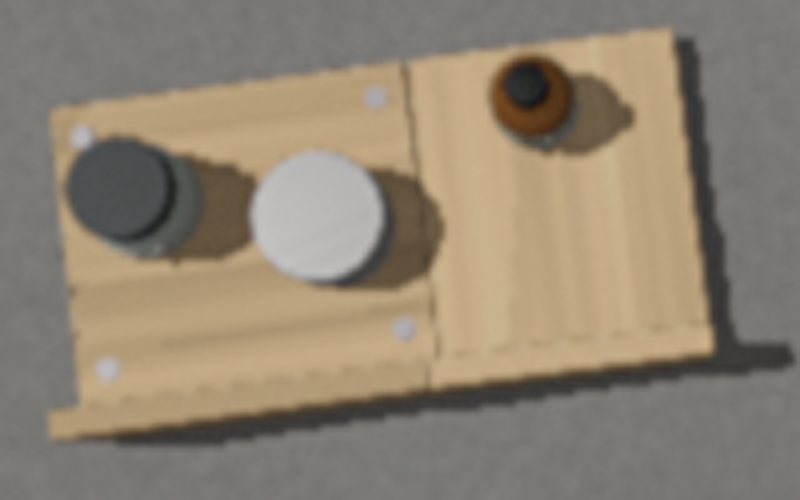

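View pics/ds.png

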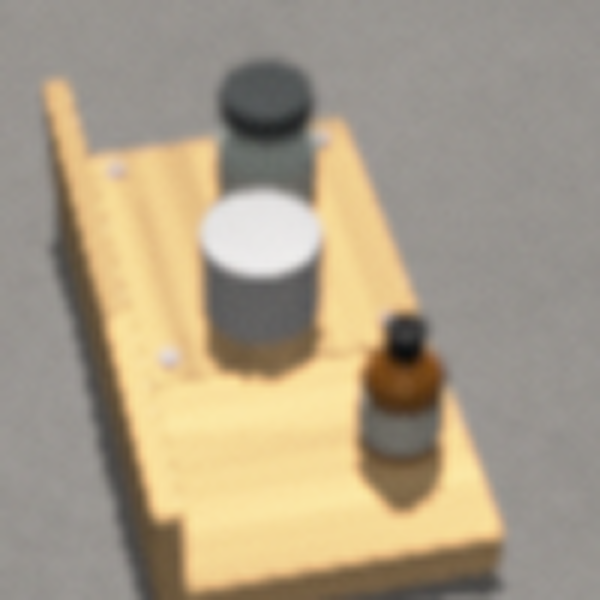

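The top view shows the rails in line, with front edge points (50,438), (430,388) and (713,352). A thin dark seam, slightly heavier at the back at (407,70–140), suggests a gap of up to about a millimetre there. The bottle and goods are standing. Next I'll measure edges at sub-pixel level.

```bash
cat > m.py <<'E'
from h import *
np.set_printoptions(precision=2,suppress=True)
def measure():
    c=vision.read_camera("top"); im=c["image"].astype(float); g=im[:,:,0]-im[:,:,2]  # wood: red-blue high
    def edge(col,lo,hi):   # sub-pixel wood/non-wood crossing along a column
        v=g[lo:hi,col]; t=22; b=v>t; k=np.flatnonzero(b[1:]!=b[:-1])[0]
        return lo+k+(t-v[k])/(v[k+1]-v[k])
    for name,lo,hi,z in(("back",145,172,.024),("front",None,None,.074)):
        pts={}
        for w,cols in(("F",range(140,203)),("L",range(214,257))):
            P=[]
            for x in cols:
                ye=edge(x,145,172) if name=="back" else 240-edge_up(g,x)
                P.append(ray((x,ye),z,c)[:2])
            pts[w]=np.array(P)
        F=np.array(pts["F"]);k=np.polyfit(F[:,1],F[:,0],1);l=np.polyfit(pts["L"][:,1],pts["L"][:,0],1)
        r=(pts["L"][:,0]-np.polyval(k,pts["L"][:,1]))*1e3
        print(name,"F yaw %.4f L yaw %.4f"%(-np.arctan(k[0]),-np.arctan(l[0])),"L offset mm near/far %.2f %.2f"%(r[:12].mean(),r[-12:].mean()),"std %.2f"%((F[:,0]-np.polyval(k,F[:,1])).std()*1e3))
    print("seam, R along rows:")
    for y in (160,166,172,215,218): print(y,im[y,200:218,0].astype(int))
def edge_up(g,x):
    v=g[200:241,x][::-1]; t=22; k=np.flatnonzero((v>t)[1:]&~(v>t)[:-1])[0]
    return k+(t-v[k])/(v[k+1]-v[k])
if __name__=="__main__": measure()
E
python3 m.py
```

```text
back F yaw 0.1144 L yaw 0.1035 L offset mm near/far 0.03 -0.76 std 0.11
front F yaw 0.1107 L yaw 0.1045 L offset mm near/far 0.27 -0.14 std 0.26
seam, R along rows:
160 [182 182 181 183 178 153 141 178 195 196 195 192 190 191 194 197 198 199]
166 [173 178 183 184 187 180 148 165 191 197 198 195 192 191 192 196 198 199]
172 [188 187 188 189 189 191 184 152 176 195 199 197 194 191 191 195 196 199]
215 [196 195 195 195 195 195 195 194 192 192 193 187 163 183 197 191 185 184]
218 [179 178 175 176 177 178 181 181 181 177 169 187 195 196 196 196 197 196]
```

The loose riser is yawed about 0.01 rad short, which leaves a gap of about 1 mm at the back. I'll nudge its free end towards the rear with shut fingers to seat it.

```bash
python3 - <<'E'
from h import *
from m import measure
from cell import manip,grip,monitor
F=np.array([.6369,.1347,.1143]); u=np.array([np.cos(F[2]),np.sin(F[2]),0]); d=np.array([-np.sin(F[2]),np.cos(F[2]),0])
T=np.array([.6529,-.0043,0]); z=np.array([0,0,1.])
s=T+.03*u-.095*d
manip.line_to((s+.2*z).tolist(),rot=quat(F[2],0),vel=.25)
grip(0); manip.line_to((s+.016*z).tolist(),vel=.2)
p0=np.array(monitor.read_ee_pos())
hit=manip.line_to((s+.016*z+.04*d).tolist(),vel=.03,until_force=14)
p1=np.array(monitor.read_ee_pos()); print(hit,(p1-p0)@d,monitor.read_contact_force(),monitor.read_time_s())
manip.line_to((p1-.03*d).tolist(),vel=.1)
manip.line_to((s+.2*z).tolist(),vel=.25)
manip.line_to([.40,-.25,.25],vel=.3)
print(monitor.read_time_s()); measure()
t=vision.read_camera("top")["image"][:,:,::-1]
cv2.imwrite("pics/e.png",cv2.resize(t[145:245,125:285],(800,500),interpolation=cv2.INTER_CUBIC))
E
```

```text
False 0.040116542328064116 [-0.36  0.56  1.15] 19.1667
21.7667
back F yaw 0.1144 L yaw 0.1036 L offset mm near/far -0.00 -0.79 std 0.11
front F yaw 0.1108 L yaw 0.1037 L offset mm near/far 0.28 -0.18 std 0.26
seam, R along rows:
160 [182 180 180 181 177 152 141 178 194 196 194 191 190 191 194 196 197 199]
166 [173 178 181 183 186 180 147 165 190 197 197 194 191 190 192 195 197 198]
172 [187 187 187 188 188 190 184 151 175 194 198 197 194 191 191 193 196 197]
215 [195 195 195 194 194 194 194 194 192 192 193 187 163 182 196 191 185 183]
218 [178 178 175 174 176 178 180 180 180 176 170 185 195 196 196 196 196 196]
```

View pics/e.png

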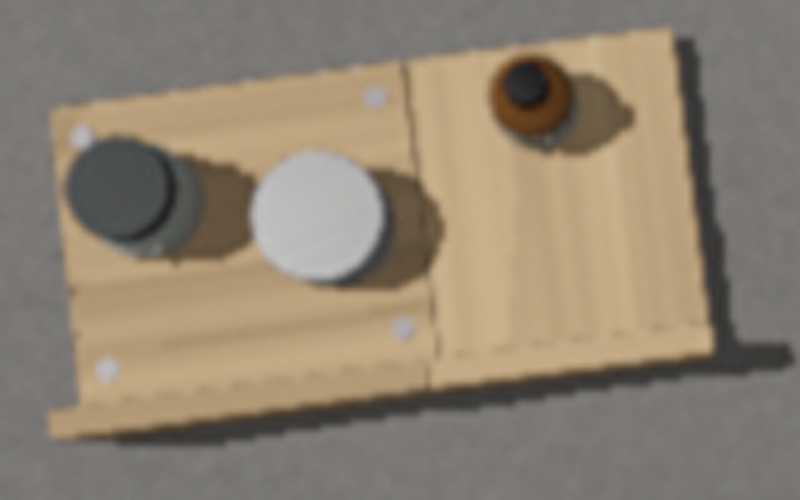

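The push never met the riser, and nothing moved. I'll check where the free end really is.

```bash
python3 - <<'E'
from h import *
np.set_printoptions(precision=4,suppress=True)
c=vision.read_camera("top")
F=np.array([.6369,.1347]); a=.1143; u=np.array([np.cos(a),np.sin(a)]); d=np.array([-np.sin(a),np.cos(a)]); T=np.array([.6529,-.0043])
for n,p,z in(("backR",(672,30),.024),("frontR",(714,354),.074),("seamback",(405,62),.024),("seamfront",(430,389),.074),("tonic cap",(527,84),.094)):
    w=ray(crop2pix(p,(125,145),5),z,c)[:2]; print(n,w,"local",(w-T)@u,(w-T)@d)
from cell import monitor; print(monitor.read_ee_pos(),monitor.read_finger_gap(),monitor.read_contact_force(),monitor.read_orientation(),quat(a,0))
E
```

```text
backR [ 0.7327 -0.0567] local 0.07331974223477676 -0.061127398936143475
frontR [ 0.584 -0.072] local -0.07615892425059459 -0.059424185240953296
seamback [0.7207 0.0634] local 0.07505867032390025 0.059567126093242294
seamfront [0.5718 0.0471] local -0.07468274321393148 0.06029687281704146
tonic cap [0.6966 0.0033] local 0.04433309101812912 0.00261011845715272
[ 0.4005 -0.2496  0.2497] 0.00046069577549135603 [-0.401   0.4281  0.3169] [ 0.7055 -0.041   0.7063  0.0404] [0.7059523467642521, -0.04038915817450425, 0.7059523467642521, 0.04038915817450425]
```

```bash
python3 - <<'E'
from h import *
from m import measure
from cell import manip,grip,monitor
np.set_printoptions(precision=4,suppress=True)
a=.1143; u=np.array([np.cos(a),np.sin(a),0]); d=np.array([-np.sin(a),np.cos(a),0])
T=np.array([.6529,-.0043,0]); z=np.array([0,0,1.])
s=T+.03*u-.085*d
manip.line_to((s+.12*z).tolist(),vel=.35)
manip.line_to((s+.013*z).tolist(),vel=.15)
for k in (.009,.014,.019,.024):
    hit=manip.line_to((s+.013*z+k*d).tolist(),vel=.03,until_force=14)
    p=np.array(monitor.read_ee_pos()); print(hit,(p-T)@u,(p-T)@d,p[2],monitor.read_contact_force(),monitor.read_time_s())
    if hit: break
t=vision.read_camera("side")["image"][:,:,::-1]
cv2.imwrite("pics/f.png",cv2.resize(t[105:225,215:335],(600,600),interpolation=cv2.INTER_CUBIC))
E
```

```text
False 0.0301111602244448 -0.0756533250419127 0.01315640043281991 [ 0.4247 -0.043  -0.4573] 24.5417
False 0.030033986270709436 -0.07070247582396373 0.012967882517954776 [ 0.3257 -0.4352 -0.0171] 24.8583
False 0.030027166919461088 -0.0657155608536363 0.012960243642527139 [-0.6306  0.4717 -0.0433] 25.175
False 0.030058993822897406 -0.060692138886060135 0.012990913271218096 [ 0.2322 -0.4492  0.2841] 25.4917
```

View pics/f.png

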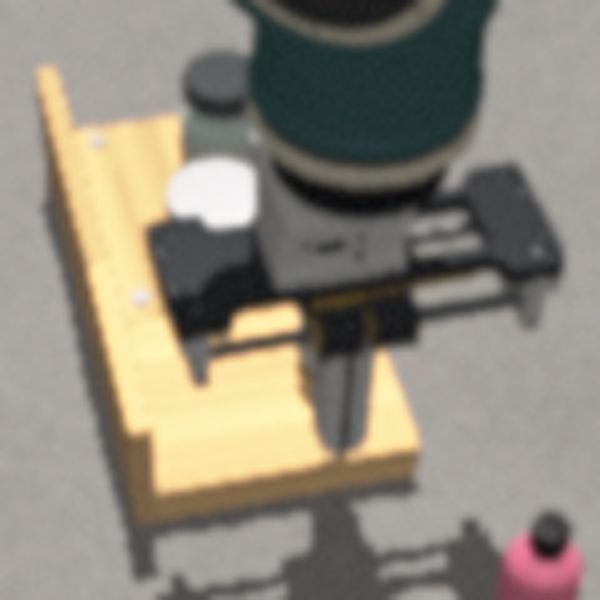

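```bash
python3 - <<'E'
from h import *
from cell import monitor
np.set_printoptions(precision=1,suppress=True)
c=vision.read_camera("side"); K=np.array([[c["fx"],0,c["cx"]],[0,c["fy"],c["cy"]],[0,0,1]])
a=.1143; u=np.array([np.cos(a),np.sin(a),0]); d=np.array([-np.sin(a),np.cos(a),0]); T=np.array([.6529,-.0043,0])
p=np.array(monitor.read_ee_pos())
W=np.array([p,p-.008*d,p+.008*d,p+[0,0,.02],T+.03*u-.06*d+[0,0,.024],T+.03*u-.06*d,T+.075*u-.06*d+[0,0,.024],T+.075*u-.06*d,T-.075*u-.06*d])
q=cv2.projectPoints(W,np.array(c["rvec"]),np.array(c["tvec"]),K,None)[0][:,0]
print((q-[215,105]+.5)*5-.5)
E
```

```text
[[336.9 473. ]
 [341.1 484.9]
 [332.7 461.2]
 [338.7 448.3]
 [337.3 458. ]
 [335.2 487.2]
 [422.1 442.2]
 [418.3 471.5]
 [136.7 524.7]]
```

The side view shows the fingertips vanishing into the tread end: the tip below the pads appears not to make contact at this height. Lowering so that the pads themselves meet the tread's end.

```bash
python3 - <<'E'
from h import *
from m import measure
from cell import manip,grip,monitor
np.set_printoptions(precision=4,suppress=True)
a=.1143; u=np.array([np.cos(a),np.sin(a),0]); d=np.array([-np.sin(a),np.cos(a),0])
T=np.array([.6529,-.0043,0]); z=np.array([0,0,1.]); s=T+.03*u-.082*d
manip.line_to((s+.013*z).tolist(),vel=.1)
print("down",manip.line_to((s+.003*z).tolist(),vel=.05,until_force=8),monitor.read_ee_pos())
hit=manip.line_to((s+.003*z+.024*d).tolist(),vel=.03,until_force=14)
p=np.array(monitor.read_ee_pos()); print(hit,(p-T)@d,p[2],monitor.read_contact_force(),monitor.read_time_s())
p=p-.025*d
manip.line_to(p.tolist(),vel=.1); manip.line_to((p+.12*z).tolist(),vel=.25)
manip.line_to([.42,-.2,.22],vel=.4)
print(monitor.read_time_s()); measure()
E
```

```text
down False [ 0.6918 -0.082   0.0024]
False -0.05823588794985903 0.003007722872691819 [-0.5132  0.3471  0.0302] 27.25
29.6417
back F yaw 0.1146 L yaw 0.1036 L offset mm near/far -0.00 -0.80 std 0.11
front F yaw 0.1106 L yaw 0.1044 L offset mm near/far 0.29 -0.11 std 0.26
seam, R along rows:
160 [184 184 184 184 181 155 144 181 197 199 197 194 193 193 196 199 200 202]
166 [176 180 185 187 189 183 151 168 193 199 200 197 194 192 195 199 200 202]
172 [190 191 191 191 192 194 187 154 178 198 201 200 196 193 194 196 199 201]
215 [198 198 198 197 198 197 197 197 195 195 197 189 166 185 199 194 187 186]
218 [181 181 178 178 179 181 182 183 182 180 172 188 198 199 199 198 199 200]
```

The clock is at 29.6 s, and pads won't bear on the tread end. The remaining option is one quick regrip of the rail, turning it by the missing 0.01 rad while lightly pressing.

```bash
python3 - <<'E'
from h import *
from cell import manip,grip,monitor
np.set_printoptions(precision=4,suppress=True)
a=.1143; d=np.array([-np.sin(a),np.cos(a),0]); z=np.array([0,0,1.]); p=np.array([.5844,-.0110,.043])
t=monitor.read_time_s
grip(.035,30)
manip.line_to((p+.06*z).tolist(),rot=quat(.105,0),vel=.35); print(t())
if t()<33.3:
    manip.line_to(p.tolist(),vel=.15); grip(0,30); print("gripped",t(),monitor.read_finger_gap())
    manip.line_to((p+.0015*d).tolist(),rot=quat(.123,0),vel=.004)
    print(t(),monitor.read_contact_force(),monitor.read_ft_torque())
    grip(.035); q=np.array(monitor.read_ee_pos()); manip.line_to((q+.07*z).tolist(),vel=.2)
print(t())
s=vision.read_camera("side")["image"][:,:,::-1]; tp=vision.read_camera("top")["image"][:,:,::-1]
f=lambda im:cv2.resize(im,(400,400),interpolation=cv2.INTER_CUBIC)
cv2.imwrite("pics/g.png",np.hstack([f(s[105:205,215:315]),f(tp[140:240,180:280])]))
E
```

```text
31.3417
gripped 32.3917 0.011627136348241278
32.9167 [ 0.822  -5.8578  3.003 ] [-1.5896 -0.1258 -0.1473]
33.9917
```

View pics/g.png

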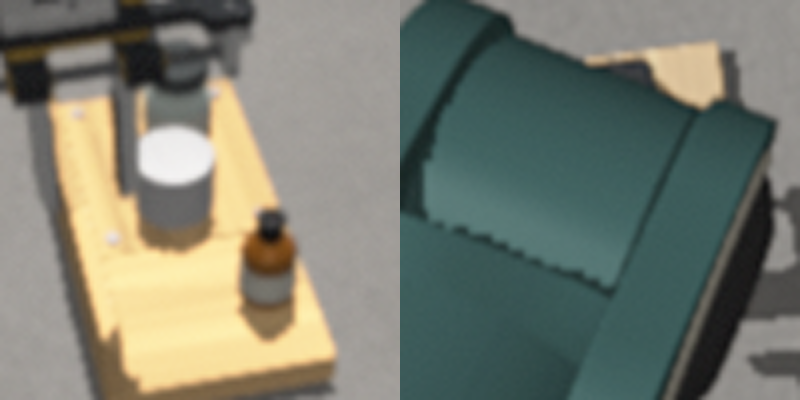

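The seam looks tight in the side view, the bottle and goods are standing, and the robot is clear. Handing in.

```bash
python3 - <<'E'
from h import *
from cell import manip
s=vision.read_camera("side")["image"].astype(int)
o=cv2.imread("pics/ds.png")  # before the last nudge (6x)
for k in (.5,.58,.66,.75):   # seam rows: red channel down columns
    x=int(215+100*(.28+.4*(k-.5)/.25)); 
    if x<283: print(x,s[155:172,x,0], cv2.resize(o,(100,100),interpolation=cv2.INTER_AREA)[50:67,x-215,2])
manip.close_job()
E
```

```text
243 [238 240 241 242 243 244 246 245 241 232 225 235 246 248 250 252 252] [233 232 233 235 237 238 240 239 234 224 217 227 239 243 245 249 249]
255 [101 101 104 103 103 104 108 112 117 119 122 141 189 238 251 252 252] [ 97  95  98  98  98  98 100 106 110 111 116 135 181 230 246 249 250]
268 [210 218 226 228 218 199 208 223 224 235 249 252 252 251 252 253 253] [196 203 212 214 202 188 195 209 214 226 244 249 249 248 249 250 251]
the job is handed in; nothing more can be done
```

I butted the loose riser against the right end of the fixed one and handed the job in at about 34 s. I can't confirm that the seam is completely closed at the back.

I gripped the riser by its rail, slid it left until it touched the fixed riser, let go and withdrew the arm.

- **First check after release:** the front rails were in line to within about 0.3 mm. The loose riser was turned about 0.006–0.011 rad relative to the fixed one, leaving the seam closed at the rail but about 1 mm open at the back.
- **Attempts that failed:** I tried three times to push the riser's free end home with shut fingers. The fingers met no resistance and the riser did not move.
- **Final correction:** I gripped the rail again, turned it by the missing angle while pressing lightly, and released it.
- **Last checks:** in the last views the bottle, tin and jar were standing, the seam looked thin, and the gripper was clear. The seam's pixel values in the side camera hardly changed from before the correction. The arm blocked the top camera, so I did not measure the angle again. A gap of up to about 1 mm may remain at the back.

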